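# Shut the nut runner's cover and hold the bolt head behind the bracket

### The arm

A 7-joint arm with a two-finger parallel gripper is mounted at the origin on the work surface. World frame = base frame: x ahead of the robot, y to its left, z up, the work surface at z = 0. Lengths are in m, angles in degrees, forces in N, time in s.
With the tool pointing down it reaches from about 0.425 to 0.875 m from the base axis. Payload 9.9 kg.
Tool frame: the origin (TCP) lies where the fingers leave the gripper's body, on its centre line; the fingertips stand 73 mm ahead of it and the grasp point (between the pads) lies 54 mm ahead of it; z points along the fingers, y is the direction in which the jaws open and shut (so a half turn about z gives the same grasp; the last joint's range is limited). The gripper opens to 85 mm and grips with 20 to 120 N. Pads are 22 mm wide; open, the fingers measure 114 mm over their backs; the gripper's body (76 mm by 85 mm) begins 54 mm behind the grasp point. The pads swing forward as they close: fully open they stand 13 mm farther back than shut.
Start: joints at [-69.775, 32.985, 1.427, 82.34, -0.859, 64.687, -3.237], TCP at [0.286, 0.612, 0.304] pointing down, gripper open.
Joint ranges: [-157.87, 157.87], [-19.46, 123.44], [-87.15, 90], [11.01, 140.99], [-62.26, 242.26], [9.8, 113.94], [-161.44, 161.44]. Speed limits (degrees/s): [127.2, 127.2, 172.46, 172.46, 180, 180, 180].

### API

Orientations are given as [roll, pitch, yaw] about the fixed x, y, z axes, in that order (R = Rz(yaw) Ry(pitch) Rx(roll)).
In Python, from plant import env gives the robot as it stands.
- The arm moves only by the tool step_arm, never from a script. Its argument "increments" is one flat list of numbers, 6 for each row, row after row: the shift along the tool's x, y, z as a fraction of full scale, then the turn, a rotation vector about the tool's x, y, z as a fraction of full scale. A call has exactly 10 rows; each row is the pose to reach, as a shift and turn from the pose commanded when the call began, along the tool's axes at that moment; what a row does not reach only later rows make up. Full scale, the value 1, is 0.12 m for a shift and pi/2 rad for a turn. A row lasts 1/8 s, in which the tool goes at most 62.5 mm and 10.7 degrees, less where a joint would pass 70% of its speed; a pose out of reach is approached as far as the arm can. A call with a number of a shift or a turn outside -1 to 1 is refused whole. A call with a gripper value outside its range is refused whole. "fingers" is the opening, from 0 (shut) to 1 (fully open), set as the call begins (left out, the last holds). The fingers move at their own pace and stop on an object; the grip force is fixed at half the most. Time passes only in rows, so rows that repeat a pose let the fingers close, or fill a call up. It gives the time, the measured TCP pose, the force and the opening at its end, in the units of the state.
- env.sense(): the state, without advancing time (a new reading comes with each control period).
- env.camera(name): name is "scene" or "top"; returns the picture (384x512x3 uint8, red, green, blue); there is no depth.
- env.get_calibration(name): a dict with "K" (3x3 intrinsics, pixels), "k1" (the pictures are not rectified: a ray, as slopes to the right and down, at radius r is drawn at 1 + k1 r^2 times it, then the intrinsics apply), "cam_to_world" (4x4, takes a point from camera to world coordinates). Camera axes: x right, y down, z forward; pixel columns grow to the right and rows downward; lengths in m; the calibration is good to about 2 mm. A picture is of the moment at which its call begins. get_calibration takes no time and is no camera call.
- env.finish_job(): hands the job in, once; it reports no verdict.
The state is a dict: "time_s": time; "qpos": joint angles; "dq": joint speeds; "joint_torque": joint torques, N m; "eef_pos": TCP position; "tool_rot": TCP orientation; "contact_force": force on the tool from outside, world axes, zero at the start; "ft_torque": the same for the moment, N m; "gripper_width": finger opening in m.
Only numpy, scipy, OpenCV 4.12 (cv2) and the standard library are available. Lean on these libraries where they do the work, as an engineer would, in place of code of your own. Each camera call takes 0.05 s, during which the arm holds its last target.

### The job

Close the hinged lid of the nut-running stand's drive box fully. Then reach down into the narrow gap behind the upright bracket, grip the slowly turning hexagonal bolt head there between both fingers, centred on it, firmly enough that the bolt stops turning, and finish while still holding it like that: do not let go. Leave the tool holder, the cutter and the insert case beside the stand where they are.

Things in the scene. Friction and masses are not known exactly. Their poses are not given: they have to be found in the camera images.
- stand: Fixed nut-running stand. Origin under its middle at bench height; x points from drive box to bracket (away from the robot, yaw within 0.3 rad), y left, z up; offsets in mm. Base plate x -160 to 100, y -95 to 95, 12 thick, then a grey open drive box x -150 to -20, y -80 to 80, rim at z 90, then the bracket. The bolt runs along x at y 0, z 70.
- bracket_top (a point): Middle of the top of the upright steel bracket plate, at (24, 0, 98) mm of the stand, same axes. The plate is 8 thick (x 20 to 28) and 120 wide along y. Behind it stands a lower rear plate, x 72 to 80, also 120 wide, top at z 75. The gap between them is 44 wide, open above and at both ends, its floor at z 12.
- lid_hinge (a point): Middle of the lid's hinge line, on the drive box's far rim, at (-20, 0, 90) mm of the stand; the hinge line runs along the stand's y. Same axes as the stand.
- lid_edge (a point): Middle of the lid's free edge, on its outer (upper) face. The lid is a grey slab, 134 from hinge line to free edge, 164 wide, 8 thick (its inner face lies in the plane of the hinge line), about 0.3 kg, without a knob; a flat tab 50 wide sticks out 11 beyond the free edge.
- lid (a joint): Lid angle, rad: 0 closed flat on the drive box, 1.5 nearly upright (limit). Starts open at 0.9 to 1.4, outer face towards the bracket. The stiff hinge (about 0.3 N m of friction) keeps it where it is left, so it must be pushed all the way down, with a few newtons; it stops at 0.
- bolt_head (a point): Centre of the hexagonal steel bolt head in the gap, at (50, 0, 70) mm of the stand; has the stand's axes and does not turn with the bolt. The head is 30 across flats, 34.6 across corners, 20 thick (x 40 to 60), 12 clear of bracket and rear plate. It can be gripped from above, fingers closing along the stand's y, one either side.
- bolt (a joint): Turn of the bolt about the stand's x, rad. At 0 and every 1.047 rad on, two flats of the head stand upright, facing the stand's -y and +y. A slow drive turns nut and bolt at about 0.14 rad/s with only 0.1 N m, all the time, and slips when the head is held. Squeezed in any position, the head swings round in a second or two until its flats lie on the fingers.
- holder_mid (a point): Bystander: loose steel taper tool holder standing on its 62 wide flange, 105 tall, point up. Centre half-way up.
- cutter_mid (a point): Bystander: loose steel face-mill cutter, a disc about 78 wide over its teeth with a hub, 45 tall. Centre half-way up.
- insert_case_mid (a point): Bystander: loose flat black plastic case, 50 x 80 x 22. Centre half-way up.

How it is judged:
By the outcome, as a careful person would: the job done as asked, in the order asked, and still so for the second after the job is handed in, while the arm keeps its last pose, push and grip.
It also fails if it takes over 42 s, if anything falls off the work surface, if the arm or the gripper's body presses on something with over 40 N, if the wrist force passes 120 N, or if a joint passes its speed limit or range.

## Working session

There is one attempt and no reset: what is moved stays moved. The work goes in short steps, Python scripts to look and compute and a tool call to move; the robot and the scene stay as the last step left them, time stands still between calls to the robot, and variables do not carry over. Pictures are saved under pics/ and viewed, and the job is handed in when it is done.

Besides the shell and the picture viewer there is one more tool, called by a JSON object that holds its "op" and its "data", one argument or row to a line. step_arm: Moves the arm, as the interface text tells. Its arguments: {"type":"object","properties":{"increments":{"type":"array","items":{"type":"number"}},"fingers":{"type":"number"}},"required":["increments"]}

```bash
mkdir -p pics; ls; python3 - <<'E'
from plant import env
import cv2,numpy as np
s=env.sense()
for k in s: print(k,np.round(s[k],4))
for n in("scene","top"):
    im=env.camera(n); cv2.imwrite(f"pics/{n}0.png",im[:,:,::-1])
    c=env.get_calibration(n); print(n,c["K"],c["k1"],np.round(c["cam_to_world"],3))
E
```

```text
pics
time_s 0.0
qpos [-69.776   33.0318   1.4214  82.3871  -0.8601  64.6858  -3.2386]
dq [ 0.0967  0.0798  0.0067  0.0289  0.0007 -0.1265  0.0267]
joint_torque [-1.00000e-04 -7.65747e+01  2.25010e+00 -2.85958e+01  1.52000e-02
  1.22000e-02 -0.00000e+00]
eef_pos [0.2854 0.6113 0.303 ]
tool_rot [-1.799059e+02  3.200000e-03  1.549766e+02]
contact_force [ 0.6132 -0.1138  0.3543]
ft_torque [0.0063 0.0403 0.0597]
gripper_width 0.0856
scene [[362.13141767   0.         256.48777536]
 [  0.         362.13141767 188.36537197]
 [  0.           0.           1.        ]] -0.06734284092139056 [[ 0.36   0.772 -0.525  1.055]
 [ 0.933 -0.294  0.207 -0.149]
 [ 0.005 -0.564 -0.826  0.837]
 [ 0.     0.     0.     1.   ]]
top [[400.62993823   0.         257.32896127]
 [  0.         400.62993823 197.33553679]
 [  0.           0.           1.        ]] -0.08031471068328404 [[-1.500e-02 -9.920e-01  1.260e-01  4.400e-01]
 [-1.000e+00  1.700e-02  1.400e-02  1.000e-03]
 [-1.600e-02 -1.250e-01 -9.920e-01  1.107e+00]
 [ 0.000e+00  0.000e+00  0.000e+00  1.000e+00]]
```

View pics/scene0.png

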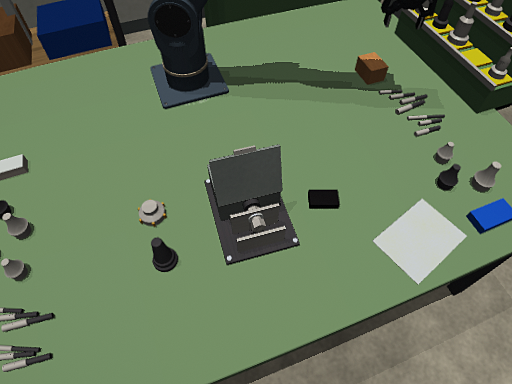

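View pics/top0.png

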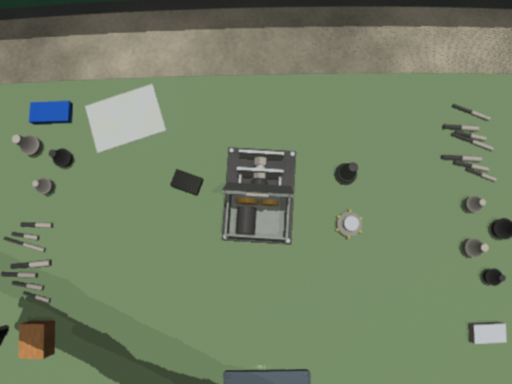

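```bash
python3 - <<'E'
import cv2
a=cv2.imread("pics/top0.png")[140:250,215:305]; cv2.imwrite("pics/top0c.png",cv2.resize(a,None,fx=5.4,fy=5.4,interpolation=cv2.INTER_CUBIC))
a=cv2.imread("pics/scene0.png")[140:270,195:345]; cv2.imwrite("pics/scene0c.png",cv2.resize(a,None,fx=4.5,fy=4.5,interpolation=cv2.INTER_CUBIC))
E
```

```text
(no output)
```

View pics/top0c.png

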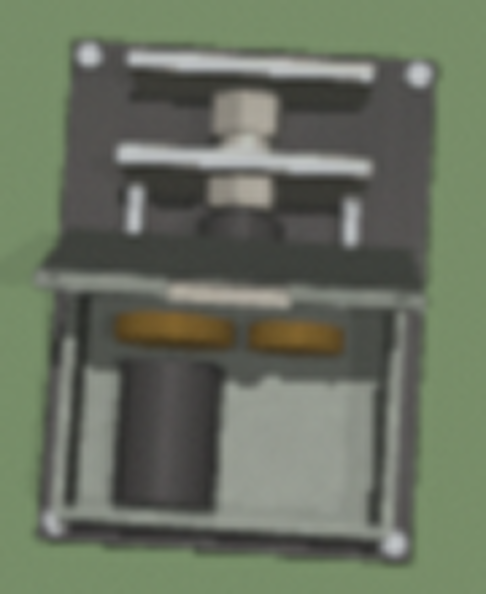

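View pics/scene0c.png

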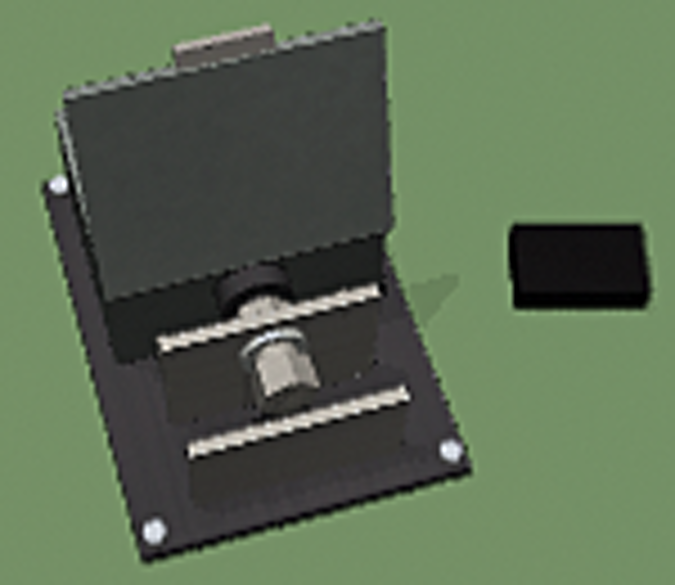

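```bash
cat > h.py <<'E'
import numpy as np, cv2
from plant import env
def ray(n,u,v):
    c=env.get_calibration(n);K=c["K"];T=np.array(c["cam_to_world"]);k=c["k1"]
    xd=np.array([(u-K[0][2])/K[0][0],(v-K[1][2])/K[1][1]]);x=xd.copy()
    for _ in range(20): x=xd/(1+k*(x@x))
    return T[:3,3],T[:3,:3]@np.array([x[0],x[1],1])
def onz(n,u,v,z):
    o,d=ray(n,u,v);return o+d*(z-o[2])/d[2]
def tri(u1,v1,u2,v2):
    o,d=ray("scene",u1,v1);p,e=ray("top",u2,v2)
    A=np.stack([d,-e],1);s=np.linalg.lstsq(A,p-o,rcond=None)[0]
    a=o+s[0]*d;b=p+s[1]*e
    return (a+b)/2,np.linalg.norm(a-b)
def px(n,P):
    c=env.get_calibration(n);K=c["K"];T=np.array(c["cam_to_world"])
    q=T[:3,:3].T@(np.array(P)-T[:3,3]);x=q[:2]/q[2];x=x*(1+c["k1"]*(x@x))
    return np.array([K[0][0]*x[0]+K[0][2],K[1][1]*x[1]+K[1][2]])
E
python3 - <<'E'
from h import *
for n,(r0,r1,c0,c1) in(("top",(140,250,215,305)),("scene",(140,270,195,305))):
    im=cv2.imread(f"pics/{n}0.png");g=im.min(2)
    m=np.zeros_like(g);m[r0:r1,c0:c1]=(g[r0:r1,c0:c1]>130)
    k,l,st,ce=cv2.connectedComponentsWithStats(m)
    for i in range(1,k):
        if st[i,4]<5: continue
        ys,xs=np.where(l==i);w=g[ys,xs].astype(float)-100
        u,v=(xs*w).sum()/w.sum(),(ys*w).sum()/w.sum()
        print(n,st[i],np.round([u,v],1),*[np.round(onz(n,u,v,z),4)[:2] for z in(.012,.014,.075,.098)])
        if st[i,2]>25:
            p=np.polyfit(xs,ys,1)
            for e in(xs.min()-.5,xs.max()+.5):
                print("  end",e,np.round(np.polyval(p,e),1),*[np.round(onz(n,e,np.polyval(p,e),z),4)[:2] for z in(.075,.098)])
E
```

```text
top [229 148   5   4  15] [230.9 149.6] [0.7144 0.0884] [0.7139 0.0882] [0.6986 0.0834] [0.6928 0.0816]
top [239 149  45   6 120] [260.7 151.5] [0.7073 0.0051] [0.7068 0.0051] [0.6919 0.0049] [0.6863 0.0048]
  end 238.5 150.1 [0.6968 0.0634] [0.691 0.062]
  end 283.5 152.9 [ 0.6871 -0.0551] [ 0.6816 -0.0538]
top [290 151   5   5  17] [292.2 153.3] [ 0.7007 -0.0828] [ 0.7002 -0.0827] [ 0.6857 -0.078 ] [ 0.6802 -0.0762]
top [237 157  47  15 207] [259.9 167.4] [0.6622 0.0082] [0.6618 0.0081] [0.6494 0.0078] [0.6447 0.0076]
  end 236.5 166.1 [0.6541 0.069 ] [0.6493 0.0675]
  end 283.5 167.5 [ 0.648  -0.0542] [ 0.6433 -0.0529]
top [257 173   8   5  31] [261.  174.9] [0.641  0.0052] [0.6406 0.0052] [0.6294 0.005 ] [0.6252 0.0049]
top [239 175   2   8  16] [239.5 178.6] [0.6316 0.0651] [0.6312 0.065 ] [0.6206 0.0614] [0.6165 0.0601]
top [279 177   3   8  17] [279.5 180.7] [ 0.6236 -0.0457] [ 0.6232 -0.0456] [ 0.613 -0.043] [ 0.6091 -0.042 ]
top [234 192   6   1   6] [236.5 192. ] [0.5942 0.0737] [0.5939 0.0736] [0.5853 0.0696] [0.582 0.068]
top [246 193  23   4  55] [257.  194.3] [0.5868 0.
[... 1823 characters left out ...]
239] [0.608  0.0235] [0.6411 0.0107] [0.6536 0.0058]
scene [252 216   9  12  68] [255.8 221.3] [0.6269 0.0184] [0.6279 0.018 ] [0.6596 0.0056] [0.6715 0.0009]
scene [261 219   5   7  11] [263.  221.5] [0.6339 0.0356] [0.6349 0.0352] [0.666  0.0215] [0.6777 0.0164]
scene [237 226  49  16 132] [260.9 233.3] [0.6639 0.0182] [0.6649 0.0178] [0.6938 0.0054] [7.047e-01 7.000e-04]
  end 236.5 239.8 [ 0.6893 -0.0539] [ 0.7003 -0.0568]
  end 285.5 226.7 [0.6984 0.0664] [0.7091 0.0598]
scene [293 238   5   4  17] [294.6 239.6] [0.711  0.0909] [0.7119 0.0904] [0.7373 0.0726] [0.7469 0.0659]
scene [227 256   5   5  20] [228.7 257.7] [ 0.6979 -0.0799] [ 0.6988 -0.08  ] [ 0.7252 -0.0852] [ 0.7351 -0.0871]
```

```bash
python3 - <<'E'
from h import *
H=np.array([.597,.0127,.09])
for a in [((244,148),(257.2,194.3)),((209.4,162.2),(292.8,195)),((280.1,145.6),(222.4,191))]:
    P,e=tri(*a[0],*a[1]);d=P-H;print(np.round(P,4),e,"ang",np.arctan2(d[2],-(d[0]*.997-d[1]*.079)))
ax=np.array([.997,-.079,0]);ay=np.array([.079,.997,0]);up=np.array([0,0,1.])
for th in(.9,1.0,1.1,1.2,1.3,1.4):
    L=-np.cos(th)*ax+np.sin(th)*up; N=np.sin(th)*ax+np.cos(th)*up
    for s in(-.082,.082):
        Q=H+.134*L+.008*N+s*ay
        print(th,s,px("scene",Q).round(1),px("top",Q).round(1))
    Q=H+.145*L+.004*N; print("tab",px("scene",Q).round(1),px("top",Q).round(1),Q.round(3))
E
```

```text
[0.558  0.0149 0.2288] 0.0024887503396208432 ang 1.2963239008034408
[ 0.5569 -0.0653  0.2135] 0.001521536975778906 ang 1.3035123416520602
[0.5693 0.0952 0.2158] 0.00646917212108385 ang 1.3056668787058319
0.9 -0.082 [205.2 151.8] [291.5 214.6]
0.9 0.082 [273.3 136.8] [219.5 210.1]
tab [238.6 139.3] [255.1 216.5] [0.51  0.02  0.206]
1.0 -0.082 [205.9 153.5] [292.  209.3]
1.0 0.082 [275.  138.2] [219.5 204.8]
tab [239.8 140.7] [255.3 210.9] [0.522 0.019 0.214]
1.1 -0.082 [206.7 155.8] [292.5 203.7]
1.1 0.082 [276.7 140.2] [219.6 199.2]
tab [241.2 142.7] [255.6 204.9] [0.535 0.018 0.221]
1.2 -0.082 [207.7 158.6] [292.9 197.9]
1.2 0.082 [278.6 142.8] [219.8 193.4]
tab [242.7 145.4] [256.  198.6] [0.548 0.017 0.227]
1.3 -0.082 [208.8 162.1] [293.3 192. ]
1.3 0.082 [280.5 145.9] [220.1 187.5]
tab [244.3 148.8] [256.3 192.2] [0.562 0.015 0.231]
1.4 -0.082 [210.  166.1] [293.7 186. ]
1.4 0.082 [282.5 149.6] [220.4 181.5]
tab [246.  152.7] [256.7 185.6] [0.576 0.014 0.234]
```

```bash
cat >> h.py <<'E'
from scipy.spatial.transform import Rotation as Ro
GOAL=Ro.from_euler("xyz",[180,0,175.5],degrees=True)
def rows(targets,pos=None,rot=None,goal=GOAL):
    s=env.sense()
    pos=np.array(s["eef_pos"] if pos is None else pos);R=Ro.from_euler("xyz",s["tool_rot"] if rot is None else rot,degrees=True)
    rv=(R.inv()*goal).as_rotvec()/(np.pi/2)
    for t in targets: print(np.round(R.inv().apply(np.array(t)-pos)/.12,3),np.round(rv,3))
E
python3 - <<'E'
from h import *
rows([(.36,.5,.345),(.62,.0108,.345)],pos=[.286,.612,.304],rot=[180,0,155])
E
```

```text
[-0.953 -0.585 -0.342] [ 0.     0.    -0.228]
[-4.64  -3.364 -0.342] [ 0.     0.    -0.228]
```

{"op": "step_arm", "data": {
  "increments": [-0.09,-0.07,-0.05,0,0,0,-0.19,-0.13,-0.1,0,0,0,-0.28,-0.2,-0.15,0,0,0,-0.37,-0.27,-0.2,0,0,0,-0.46,-0.34,-0.25,0,0,0,-0.56,-0.4,-0.3,0,0,0,-0.65,-0.47,-0.34,0,0,0,-0.74,-0.54,-0.34,0,0,0,-0.84,-0.6,-0.34,0,0,0,-0.93,-0.67,-0.34,0,0,0],
  "fingers": 0
}}

```text
time_s: 1.35
eef_pos: [0.3532, 0.4907, 0.3444]
tool_rot: [-180.0, 0.0, 155.0]
contact_force: [-0.9, -0.1, 0.4]
gripper_width: 0.0002
```

{"op": "step_arm", "data": {
  "increments": [-0.09,-0.07,0,0,0,0,-0.19,-0.13,0,0,0,0,-0.28,-0.2,0,0,0,0,-0.37,-0.27,0,0,0,0,-0.46,-0.34,0,0,0,0,-0.56,-0.4,0,0,0,0,-0.65,-0.47,0,0,0,0,-0.74,-0.54,0,0,0,0,-0.84,-0.6,0,0,0,0,-0.93,-0.67,0,0,0,0]
}}

```text
time_s: 2.6
eef_pos: [0.4203, 0.3707, 0.3447]
tool_rot: [180.0, 0.0, 155.0]
contact_force: [-0.8, 0.1, 0.6]
gripper_width: -0.0004
```

{"op": "step_arm", "data": {
  "increments": [-0.09,-0.07,0,0,0,0,-0.19,-0.13,0,0,0,0,-0.28,-0.2,0,0,0,0,-0.37,-0.27,0,0,0,0,-0.46,-0.34,0,0,0,0,-0.56,-0.4,0,0,0,0,-0.65,-0.47,0,0,0,0,-0.74,-0.54,0,0,0,0,-0.84,-0.6,0,0,0,0,-0.93,-0.67,0,0,0,0]
}}

```text
time_s: 3.85
eef_pos: [0.4874, 0.2507, 0.3447]
tool_rot: [180.0, 0.0, 155.0]
contact_force: [-0.6, -0.5, -0.2]
gripper_width: -0.0001
```

{"op": "step_arm", "data": {
  "increments": [-0.09,-0.07,0,0,0,0,-0.19,-0.13,0,0,0,0,-0.28,-0.2,0,0,0,0,-0.37,-0.27,0,0,0,0,-0.46,-0.34,0,0,0,0,-0.56,-0.4,0,0,0,0,-0.65,-0.47,0,0,0,0,-0.74,-0.54,0,0,0,0,-0.84,-0.6,0,0,0,0,-0.93,-0.67,0,0,0,0]
}}

```text
time_s: 5.1
eef_pos: [0.5545, 0.1307, 0.3446]
tool_rot: [180.0, -0.0, 155.0]
contact_force: [-0.3, 0.3, 0.7]
gripper_width: 0.0001
```

{"op": "step_arm", "data": {
  "increments": [-0.16,-0.11,0,0,0,-0.04,-0.31,-0.22,0,0,0,-0.08,-0.47,-0.34,0,0,0,-0.12,-0.62,-0.45,0,0,0,-0.16,-0.78,-0.56,0,0,0,-0.2,-0.93,-0.67,0,0,0,-0.228,-0.93,-0.67,0.15,0,0,-0.228,-0.93,-0.67,0.35,0,0,-0.228,-0.93,-0.67,0.55,0,0,-0.228,-0.93,-0.67,0.75,0,0,-0.228]
}}

```text
time_s: 6.35
eef_pos: [0.6212, 0.0108, 0.2539]
tool_rot: [-180.0, 0.0, 175.5]
contact_force: [0.4, -0.6, -0.2]
gripper_width: 0.0002
```

```bash
python3 - <<'E'
from h import *
for n in("scene","top"):
    im=env.camera(n)[:,:,::-1]; cv2.imwrite(f"pics/{n}1.png",im)
    a=im[120:270,180:330] ; cv2.imwrite(f"pics/{n}1c.png",cv2.resize(a,None,fx=4,fy=4,interpolation=cv2.INTER_CUBIC))
print(env.sense()["eef_pos"])
# arc for corner at r, thetas
H=np.array([.597,.0127,.09]);ax=np.array([.997,-.079,0]);up=np.array([0,0,1.])
r=.105
T=[]
for th in list(np.linspace(1.28,-.03,20)):
    x=-r*np.cos(th)+.008*np.sin(th)+.011; z=r*np.sin(th)+.008*np.cos(th)+.073
    T.append(H+x*ax+z*up)
rows(T)
print(T[0],T[-1])
E
```

```text
[0.62000889 0.01090956 0.25218965]
[ 0.288 -0.    -0.113] [-0.    -0.003  0.   ]
[ 0.347 -0.    -0.098] [-0.    -0.003  0.   ]
[ 0.404 -0.    -0.078] [-0.    -0.003  0.   ]
[ 0.46  -0.    -0.055] [-0.    -0.003  0.   ]
[ 0.514 -0.    -0.028] [-0.    -0.003  0.   ]
[0.566 0.    0.002] [-0.    -0.003  0.   ]
[0.616 0.    0.036] [-0.    -0.003  0.   ]
[0.664 0.    0.074] [-0.    -0.003  0.   ]
[0.709 0.    0.114] [-0.    -0.003  0.   ]
[0.751 0.    0.158] [-0.    -0.003  0.   ]
[0.79  0.    0.204] [-0.    -0.003  0.   ]
[0.825 0.    0.253] [-0.    -0.003  0.   ]
[0.857 0.    0.305] [-0.    -0.003  0.   ]
[0.886 0.    0.358] [-0.    -0.003  0.   ]
[0.91  0.001 0.413] [-0.    -0.003  0.   ]
[0.931 0.001 0.47 ] [-0.    -0.003  0.   ]
[0.948 0.001 0.528] [-0.    -0.003  0.   ]
[0.961 0.001 0.587] [-0.    -0.003  0.   ]
[0.97  0.001 0.647] [-0.    -0.003  0.   ]
[0.974 0.001 0.707] [-0.    -0.003  0.   ]
[0.58559335 0.01360384 0.26588539] [0.50308986 0.02014122 0.16784687]
```

View pics/scene1c.png

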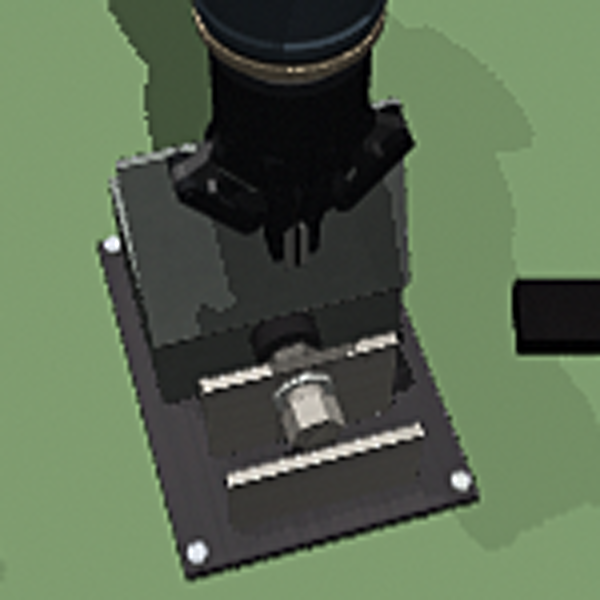

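View pics/top1c.png

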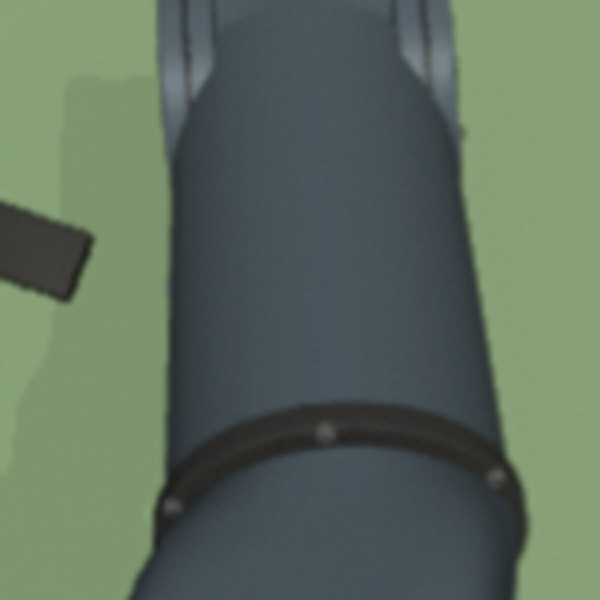

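{"op": "step_arm", "data": {
  "increments": [0.15,0,-0.1,0,0,0,0.29,0,-0.11,0,0,0,0.35,0,-0.1,0,0,0,0.41,0,-0.08,0,0,0,0.47,0,-0.05,0,0,0,0.52,0,-0.03,0,0,0,0.57,0,0,0,0,0,0.62,0,0.04,0,0,0,0.67,0,0.07,0,0,0,0.71,0,0.11,0,0,0]
}}

```text
time_s: 7.7
eef_pos: [0.5356, 0.018, 0.2411]
tool_rot: [-180.0, -0.0, 175.5]
contact_force: [-0.1, -0.5, 2.0]
gripper_width: -0.0004
```

```bash
python3 - <<'E'
from h import *
s=env.sense();print(s["eef_pos"],s["contact_force"],s["tool_rot"])
im=env.camera("scene")[:,:,::-1]
a=im[120:270,180:330] ; cv2.imwrite(f"pics/scene2c.png",cv2.resize(a,None,fx=4,fy=4,interpolation=cv2.INTER_CUBIC))
E
```

```text
[0.53563686 0.0180146  0.241117  ] [-0.0868708  -0.46653602  1.95548328] [-1.79993127e+02 -2.72926323e-02  1.75493621e+02]
```

View pics/scene2c.png

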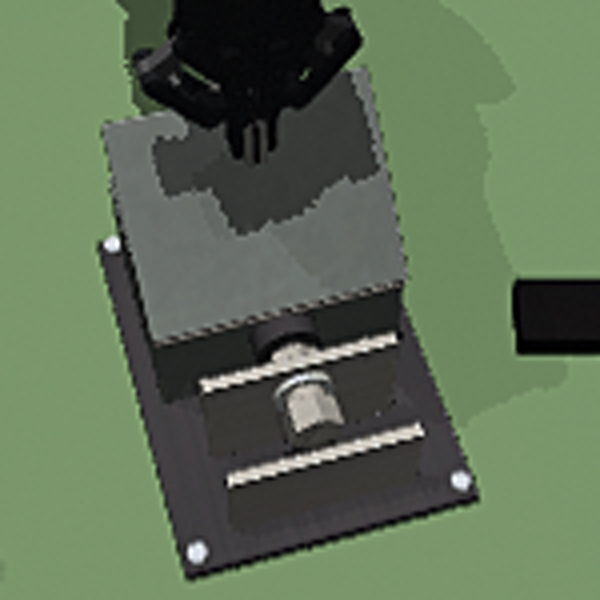

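{"op": "step_arm", "data": {
  "increments": [0.04,0,0.05,0,0,0,0.08,0,0.09,0,0,0,0.115,0,0.14,0,0,0,0.15,0,0.19,0,0,0,0.175,0,0.24,0,0,0,0.2,0,0.3,0,0,0,0.22,0,0.36,0,0,0,0.24,0,0.42,0,0,0,0.26,0,0.48,0,0,0,0.26,0,0.54,0,0,0]
}}

```text
time_s: 9.0
eef_pos: [0.5048, 0.0205, 0.1762]
tool_rot: [-180.0, -0.0, 175.5]
contact_force: [0.1, -0.4, 1.1]
gripper_width: 0.0003
```

{"op": "step_arm", "data": {
  "increments": [0,0,0.01,0,0,0,0,0,0.02,0,0,0,0,0,0.03,0,0,0,0,0,0.035,0,0,0,0,0,0.04,0,0,0,0,0,0.045,0,0,0,0,0,0.05,0,0,0,0,0,0.055,0,0,0,0,0,0.06,0,0,0,0,0,0.06,0,0,0]
}}

```text
time_s: 10.25
eef_pos: [0.5051, 0.0205, 0.1706]
tool_rot: [180.0, 0.0, 175.5]
contact_force: [-4.2, 0.6, 16.3]
gripper_width: 0.0001
```

{"op": "step_arm", "data": {
  "increments": [0,0,-0.1,0,0,0,0,0,-0.25,0,0,0,-0.08,0,-0.4,0,0,0,-0.2,0,-0.5,0,0,0,-0.33,0,-0.55,0,0,0,-0.46,0,-0.6,0,0,0,-0.6,0,-0.6,0,0,0,-0.73,0,-0.6,0,0,0,-0.86,0,-0.6,0,0,0,-1.0,0,-0.6,0,0,0],
  "fingers": 1
}}

```text
time_s: 11.5
eef_pos: [0.6252, 0.011, 0.2418]
tool_rot: [-180.0, 0.0, 175.5]
contact_force: [0.2, -0.4, 1.1]
gripper_width: 0.0853
```

```bash
python3 - <<'E'
from h import *
im=env.camera("scene")[:,:,::-1]; cv2.imwrite("pics/scene3.png",im)
a=im[120:270,180:330] ; cv2.imwrite(f"pics/scene3c.png",cv2.resize(a,None,fx=4,fy=4,interpolation=cv2.INTER_CUBIC))
s=env.sense();print(s["eef_pos"],s["contact_force"],s["tool_rot"])
rows([(.667,.0065,.23)])
H=np.array([.597,.0127,.09]);ax=np.array([.997,-.079,0]);ay=np.array([.079,.997,0])
for x,y,z in((-.134,-.082,.008),(-.134,.082,.008),(0,.082,.008),(0,-.082,.008)):
    p=px("scene",H+x*ax+y*ay+np.array([0,0,z]));print(p,(p-[180,120])*4)
E
```

```text
[0.62712108 0.01082258 0.24175176] [2.91542267 0.02137054 0.94289975] [-1.79998835e+02  1.08935720e-01  1.75485157e+02]
[-0.334 -0.01   0.099] [-0.     0.001 -0.   ]
[205.00762612 160.99462086] [100.03050448 163.97848345]
[265.08491266 147.49796782] [340.33965064 109.99187129]
[281.19384792 187.04058773] [404.77539166 268.16235092]
[216.56475856 202.86151007] [146.25903425 331.44604028]
```

View pics/scene3c.png

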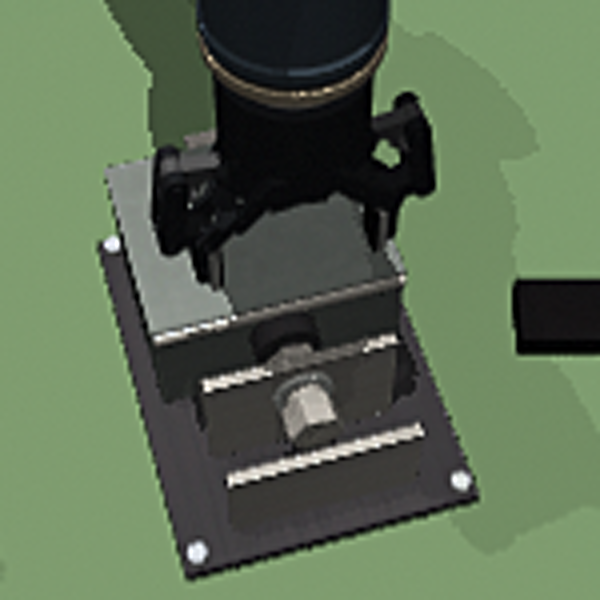

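{"op": "step_arm", "data": {
  "increments": [-0.09,0,0,0,0,0,-0.18,0,0,0,0,0,-0.27,0,0,0,0,0,-0.345,-0.01,0,0,0,0,-0.345,-0.01,0.1,0,0,0,-0.345,-0.01,0.2,0,0,0,-0.345,-0.01,0.3,0,0,0,-0.345,-0.01,0.4,0,0,0,-0.345,-0.01,0.5,0,0,0,-0.345,-0.01,0.5,0,0,0],
  "fingers": 1
}}

```text
time_s: 12.8
eef_pos: [0.6653, 0.0066, 0.1802]
tool_rot: [-180.0, -0.1, 175.5]
contact_force: [-0.1, 0.3, -0.1]
gripper_width: 0.0854
```

```bash
python3 - <<'E'
from h import *
im=env.camera("scene")[:,:,::-1]; cv2.imwrite("pics/scene4.png",im)
a=im[150:270,190:320] ; cv2.imwrite(f"pics/scene4c.png",cv2.resize(a,None,fx=5,fy=5,interpolation=cv2.INTER_CUBIC))
s=env.sense();print(s["eef_pos"],s["contact_force"],s["tool_rot"])
rows([(.667,.0063,.124)])
E
```

```text
[0.66570572 0.00659763 0.18103848] [ 0.07759343 -0.66554002  0.03504362] [-1.79992702e+02 -4.45417973e-02  1.75492892e+02]
[-0.011 -0.002  0.475] [-0. -0. -0.]
```

View pics/scene4c.png

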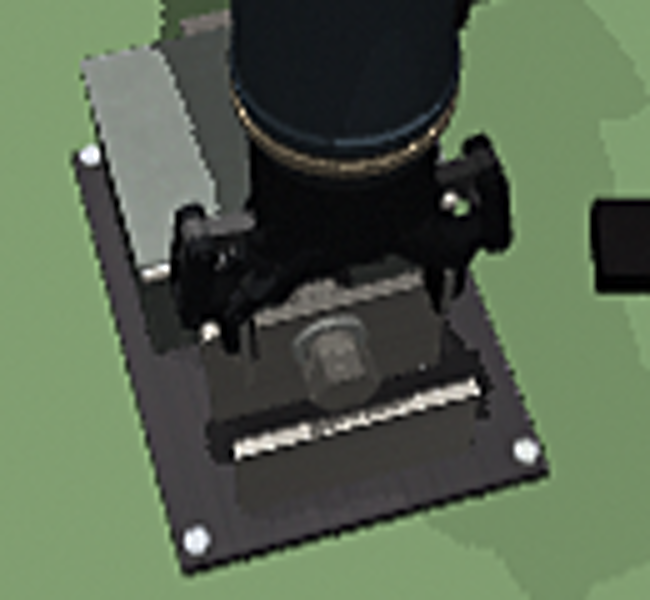

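{"op": "step_arm", "data": {
  "increments": [-0.01,0,0.06,0,0,0,-0.01,0,0.12,0,0,0,-0.01,0,0.18,0,0,0,-0.01,0,0.24,0,0,0,-0.01,0,0.3,0,0,0,-0.01,0,0.36,0,0,0,-0.01,0,0.42,0,0,0,-0.01,0,0.47,0,0,0,-0.01,0,0.47,0,0,0,-0.01,0,0.47,0,0,0],
  "fingers": 1
}}

```text
time_s: 14.1
eef_pos: [0.6672, 0.0065, 0.1253]
tool_rot: [180.0, 0.0, 175.5]
contact_force: [-0.6, 0.1, 0.7]
gripper_width: 0.0855
```

```bash
python3 - <<'E'
from h import *
im=env.camera("scene")[:,:,::-1]; cv2.imwrite("pics/scene5.png",im)
a=im[150:270,190:320] ; cv2.imwrite(f"pics/scene5c.png",cv2.resize(a,None,fx=5,fy=5,interpolation=cv2.INTER_CUBIC))
s=env.sense();print(s["eef_pos"],s["contact_force"],s["tool_rot"])
E
```

```text
[0.66723362 0.00648448 0.12538955] [ 0.30096865 -0.41797193 -0.64107634] [1.79996457e+02 2.70010605e-02 1.75491937e+02]
```

View pics/scene5c.png

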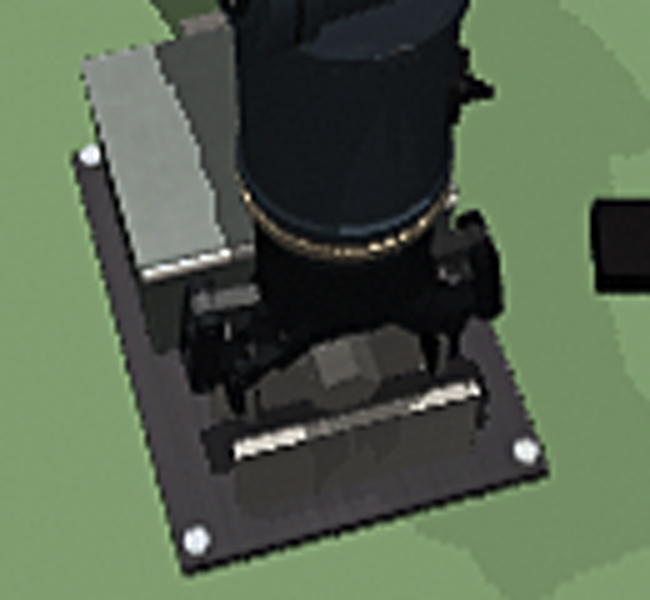

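In the gap, straddling the head at about (338,365). Lowering 1 mm while closing.

{"op": "step_arm", "data": {
  "increments": [0,0,0.01,0,0,0,0,0,0.01,0,0,0,0,0,0.01,0,0,0,0,0,0.01,0,0,0,0,0,0.01,0,0,0,0,0,0.01,0,0,0,0,0,0.01,0,0,0,0,0,0.01,0,0,0,0,0,0.01,0,0,0,0,0,0.01,0,0,0],
  "fingers": 0
}}

```text
time_s: 15.4
eef_pos: [0.6671, 0.0067, 0.1243]
tool_rot: [180.0, 0.0, 175.5]
contact_force: [-1.8, 0.9, 6.3]
gripper_width: 0.0313
```

{"op": "step_arm", "data": {
  "increments": [0,0,0,0,0,0,0,0,0,0,0,0,0,0,0,0,0,0,0,0,0,0,0,0,0,0,0,0,0,0,0,0,0,0,0,0,0,0,0,0,0,0,0,0,0,0,0,0,0,0,0,0,0,0,0,0,0,0,0,0]
}}

```text
time_s: 16.65
eef_pos: [0.6671, 0.0067, 0.1243]
tool_rot: [180.0, 0.0, 175.5]
contact_force: [-1.4, 1.7, 5.4]
gripper_width: 0.0312
```

```bash
python3 - <<'E'
from h import *
im=env.camera("scene")[:,:,::-1]; cv2.imwrite("pics/scene6.png",im)
a=im[150:270,190:320] ; cv2.imwrite(f"pics/scene6c.png",cv2.resize(a,None,fx=5,fy=5,interpolation=cv2.INTER_CUBIC))
s=env.sense();print(s["eef_pos"],s["contact_force"],s["ft_torque"],s["tool_rot"],s["gripper_width"])
E
```

```text
[0.66709026 0.00668616 0.12425826] [-2.29752811  0.32157519  5.9950673 ] [0.25571774 0.4012851  0.07569753] [1.79983673e+02 1.26420351e-02 1.75498952e+02] 0.030970745566112075
```

View pics/scene6c.png

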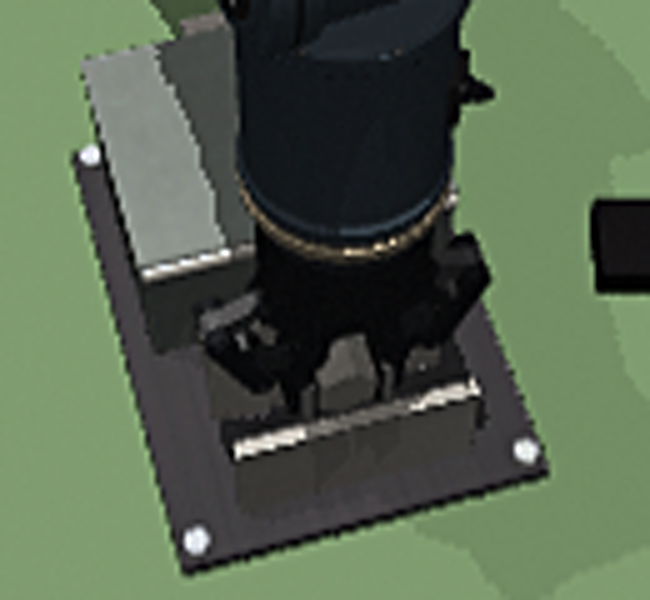

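{"op": "step_arm", "data": {
  "increments": [0,0,0,0,0,0,0,0,0,0,0,0,0,0,0,0,0,0,0,0,0,0,0,0,0,0,0,0,0,0,0,0,0,0,0,0,0,0,0,0,0,0,0,0,0,0,0,0,0,0,0,0,0,0,0,0,0,0,0,0]
}}

```text
time_s: 17.95
eef_pos: [0.6671, 0.0067, 0.1243]
tool_rot: [180.0, 0.0, 175.5]
contact_force: [-1.8, 0.6, 5.6]
gripper_width: 0.0313
```

{"op": "step_arm", "data": {
  "increments": [0,0,0,0,0,0,0,0,0,0,0,0,0,0,0,0,0,0,0,0,0,0,0,0,0,0,0,0,0,0,0,0,0,0,0,0,0,0,0,0,0,0,0,0,0,0,0,0,0,0,0,0,0,0,0,0,0,0,0,0]
}}

```text
time_s: 19.2
eef_pos: [0.6671, 0.0067, 0.1243]
tool_rot: [180.0, 0.0, 175.5]
contact_force: [-1.4, 1.2, 5.4]
gripper_width: 0.0311
```

```bash
python3 - <<'E'
from h import *
im=env.camera("scene")[:,:,::-1]; cv2.imwrite("pics/scene7.png",im)
o=cv2.imread("pics/scene6.png");d=cv2.absdiff(im,o)
print("diff head",d[215:235,250:266].mean(),"bg",d[280:300,100:200].mean())
b=np.hstack([cv2.resize(i[205:245,235:280],None,fx=8,fy=8,interpolation=cv2.INTER_CUBIC) for i in(o,im)])
cv2.imwrite("pics/cmp7.png",np.clip(b*2.0,0,255).astype(np.uint8))
s=env.sense();print(s["eef_pos"],s["contact_force"],s["ft_torque"],s["gripper_width"])
E
```

```text
diff head 0.76875 bg 0.5761666666666667
[0.66710413 0.00672063 0.12426429] [-2.38679994  1.2876889   5.21422842] [ 0.27582995  0.42439933 -0.00066615] 0.031234393576362533
```

View pics/cmp7.png

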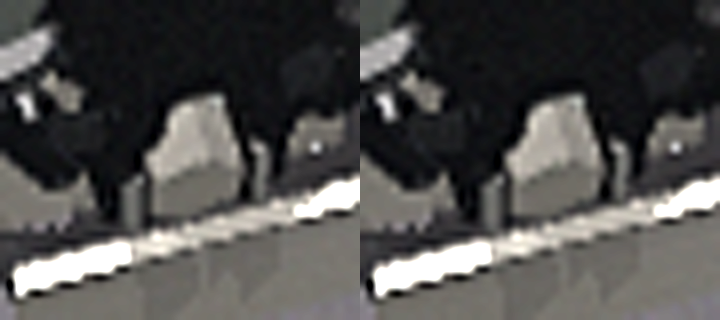

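View pics/scene7.png

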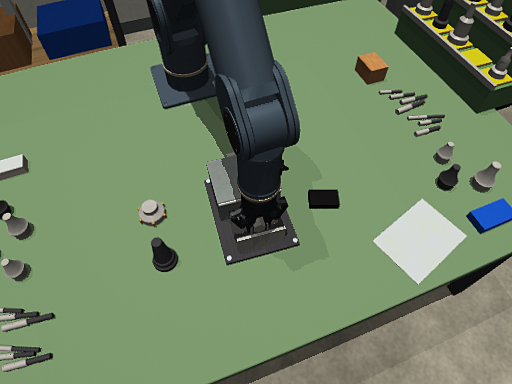

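```bash
python3 - <<'E'
from plant import env
print(env.finish_job())
E
```

```text
the job is handed in; nothing more can be done
None
```

I closed the lid, gripped the bolt head, and handed the job in at about 19.3 s with the arm still holding it.

- **Lid:** I swung it down with the shut fingers and pressed with about 16 N. It stopped with the fingertips at a height of about 97.6 mm, against 98 mm expected for closed. It still looked flat in the last picture.
- **Bolt:** I lowered the open fingers into the gap, one either side of the head, and closed them. Two pictures about 2.6 s apart differ at the head by little more than image noise, so the bolt has stopped. The head's corner points up, as it should with the flats on the fingers.
- **Centring:** The grasp point is at about 70 mm height, and the sideways force along the jaws is only about 1 N. Along the bolt I only know it to about 1–2 mm.
- **Bystanders:** The tool holder, cutter and insert case look unmoved.

Two checks did not quite agree:
- **Grip width:** The opening reads a steady 31.2 mm instead of 30 mm across the flats. I put this down to the pads or the sensor, but a few degrees of misalignment could give the same reading.
- **Upward force:** About 5 N remained on the tool after gripping. I left it, as it is far below the limits.

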